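# Snap a name tag onto its jar-stand bracket with snap pliers

### The arm

A 6-joint arm with a two-finger parallel gripper is mounted at the origin on a cart in front of the work surface, level with it; the furniture and walls round the work are solid. World frame = base frame: x ahead of the robot, y to its left, z up, the work surface at z = 0. Lengths are in m, angles in degrees, forces in N, time in s.
With the tool pointing down it reaches from about 0.35 to 0.875 m from the base axis. Payload 4.2 kg.
Tool frame: the origin (TCP) lies at the very end of the fingers, on their centre line; the grasp point (between the pads) lies 19 mm behind it; z points along the fingers, y is the line along which they close (so a half turn about z gives the same grasp; the last joint's range is limited). The gripper opens to 87 mm and grips with 3 to 60 N. Pads are 19 mm wide; open, the fingers measure 117 mm over their backs; the gripper's body (75 mm by 190 mm) begins 51 mm behind the grasp point.
Start: joints at [92.166, 22.042, 0.453, 0, -68.411, -14.817], TCP at [0.137, 0.61, 0.2] pointing down, gripper open.
Joint ranges: [-179.83, 179.83], [-69.29, 118.12], [-61.27, 80.66], [-181.25, 117.63], [-171.15, -9.14], [-177.46, 177.46]. Speed limits (degrees/s): [159.86, 159.86, 180, 180, 180, 180].

### API

Orientations are given as a 3x3 rotation matrix whose columns are the frame's x, y, z axes.
In Python, from station import sense, cams, r gives the robot as it stands. The module is installed in compiled form; this text tells all that it offers.
- The arm moves only by the tool step_arm, never from a script. Its argument "targets" is text: rows parted by semicolons, each of 4 numbers parted by spaces: the shift along the tool's x, y, z in cm, then the turn about the tool's z in degrees. In form: x y z turn; .... A call has 1 to 12 rows; each row shifts and turns the commanded pose from where the row before left it, along the tool's axes as they then stand; what a row does not reach is not made up. A row lasts 1/12 s, in which the tool goes at most 41.7 mm and 7.16 degrees, less where a joint would pass 70% of its speed; a pose out of reach is approached as far as the arm can. A call with a gripper value outside its range is refused whole. "claw" is the finger opening in cm, from 0 to 8.7, set as the call begins (left out, the last holds). The fingers move at their own pace and stop on an object; the grip force is fixed at half the most. Time passes only in rows, so rows that do not move let the fingers close. It gives the time, the measured TCP pose, the force, the opening and the grip force at its end, in the units of the state.
- sense(): the state, without advancing time (a new reading comes with each control period).
- cams.capture(name): name is "scene" or "top"; returns a dict with "frame" (400x640x3 uint8, blue, green, red), "vertical_fov" (degrees; the focal length in pixels is half the picture's height over the tangent of half this angle, whatever the lens; pixels are square), "cx", "cy" (the principal point, pixels), "dist_coeffs" ([k1, k2, p1, p2, k3] as OpenCV has them; the pictures are not rectified), "eye" and "rotation" of the camera in the world. Camera axes: x right, y down, z forward; pixel columns grow to the right and rows downward; lengths in m; the calibration is good to about 2 mm. A picture is of the moment at which its call begins. There is no depth.
- r.finish_job(): hands the job in; it is judged then, once.
The state is a dict: "time_s": time; "joints": joint angles; "joint_velocities": joint speeds; "effort": joint torques, N m; "tcp_pos": TCP position; "ee_rot": TCP orientation; "wrist_force": force on the tool from outside, world axes, zero at the start; "moment": the same for the moment, N m; "gripper_width": opening from 0.0 (shut) to 1.0 (fully open); "gripper_force": force on a finger pad.
Only numpy, scipy, OpenCV 4.12 (cv2) and the standard library are available. Lean on these libraries where they do the work, as an engineer would, in place of code of your own. Each camera call takes 0.05 s, during which the arm holds its last target. There are 200 camera calls.

### The job

Pick up the blue-handled snap pliers from their wooden rest, slide the open jaws over the near edge of the stand's steel bracket, level with the red stud, until that edge bears lightly on the brass stop in the pliers' throat, then squeeze the handles until the white tag's stud clicks fully home. Let the pliers spring open, back off and lay them flat on their rest the way they lay. Press gently, touch the stand only with the pliers, and leave the other things alone.

Things in the scene. Friction and masses are not known exactly. Their poses are not given: they have to be found in the camera images.
- pliers: Snap pliers, 195 mm long, 18 mm thick, 0.2 kg, lying flat, two blue handles. Origin on the underside at the pivot; x to the jaws, z up; the frame turns with the half whose handle is at -y. In the throat a brass stop, set differently each time and not measured: its front lies 16 to 27 mm ahead of the pivot. Feel for it. Held across both handles, the mid line stays midway between the fingers.
- pliers_pivot (a point): Pivot of the pliers, at half their thickness (9 mm above the underside)
- pliers_grip (a point): Grip place on the mid line, 75 mm behind the pivot, at half thickness: pinch both handles here, across y. Width over the handles: 67 mm open, 37 mm when 0.40 closed. Handles run to 60 mm behind this point, flaring 0.1 rad each to the rear when open. Guards stand 5 mm out from the handles from 16 mm ahead of this point. The pliers balance near here.
- pliers_jaws (a point): Middle between the round black jaw pads (14 mm across), 50 mm ahead of the pivot, at half thickness. Gap between the pads: 33 mm open, shrinking 0.67 mm per mm of the width over the handles; less 0 to 3 mm, as the pad of the +y jaw is set forward by a screw, differently each time and not measured.
- pliers_hinge (a joint): Hinge of the pliers, rad: 0 fully open (at a stop), 0.40 with the jaws parallel (pads 13 mm apart or up to 3 mm less), 0.46 at most. A spring opens it: 7 N per handle at the grip place when open, 9.5 N at 0.40.
- rest: Fixed wooden rest 215 x 96 mm; two cross blocks, tops 25 mm high, one under jaws and pivot (x = 48 to 132 mm), one under the handle ends (x = -71 to -45 mm), open between. Origin on the worktop below the grip place of the pliers; x to the jaws. The pliers lie flat along its x, pivot at about x = 75 mm, y = 0.
- stand: Fixed stand: wooden base 200 x 100 x 20 mm (x = -75 to 125 mm), origin on the worktop, x points away from the robot, z up; the pliers come along +x. The bracket and the tag stand on it at x = 90 mm, stud axis 80 mm high.
- bracket: Upright steel plate on the stand, 58 mm in x, 4 mm thick in y, from 26 to 114 mm above the worktop; origin at its centre on the stud axis, axes as the stand's. Its near free edge is at x = -29 mm. Pushed with over 30 N it bends.
- rivet: Brass rivet head on the -y face of the bracket, 18 mm across, 3 mm thick, centred on the stud axis: the anvil for one jaw. Origin as the bracket's; its face is at y = -5 mm.
- tag: Blank white plastic tag, 44 mm in x, 50 mm high, 3 mm thick, beside the +y face of the bracket, with a red stud head 18 mm across, 3 mm thick, in front of it. Axes as the stand's; at snap = 0 its origin coincides with the bracket's; it slides along -y. The face of the red head is at y = +14 mm in the tag's frame.
- tag_head (a point): Centre of the face of the red stud head
- snap (a joint): How far the tag is pressed onto the bracket, m: 0 open (6 mm gap behind it), 0.006 home. It resists with 8 N at first, less as it goes, nothing at 0.004, then it snaps home by itself; let go before 0.004, it springs back. The tag breaks when the pliers press on it with over 35 N.
- jam_red: Jam jar with red lid, 80 x 142 mm, bystander
- jam_green: Jam jar with green lid, 66 x 108 mm, bystander
- jam_small_b: Small jam jar with yellow lid, 54 x 78 mm, bystander
- lemon: Lemon, 78 x 55 mm, bystander
- label_tape: Roll of tape, 100 x 25 mm, bystander

How it is judged (in metres and radians):
On the way, in this order (a step that is already met when the one before it is completed fails the run):
1. the pliers are lifted off the rest (height (world z) of pliers above 0.045 m), for 0.1 s.
2. the open jaws are over the bracket, level with the stud within 7 mm, the bracket's edge bearing on the stop in the throat, the tag not yet clicked (x of pliers_pivot in the frame of tag between -0.06 and -0.041 m and z of pliers_pivot in the frame of tag between -0.007 and 0.007 m and contact force between pliers and bracket above 0.5 N and value of joint snap below 0.003 m), for 0.1 s.
3. the stud is clicked home (5.2 mm or more) between both jaws of the pliers (x of pliers_pivot in the frame of tag between -0.064 and -0.038 m and value of joint snap above 0.0052 m and contact force between pliers and rivet above 1 N and contact force between pliers and tag above 1 N), for 0.1 s.
At the end, for the whole second after the job is handed in: The tag's stud is clicked home (pressed 5.2 mm or more of 6), and the pliers lie flat, open and still on both blocks of their rest, pivot within 25 mm of x = 75 mm, y = 0 of the rest and within 0.3 rad of its x axis (value of joint snap above 0.0052 m and x of pliers in the frame of rest between 0.05 and 0.1 m and y of pliers in the frame of rest between -0.025 and 0.025 m and z of pliers in the frame of rest between 0.02 and 0.03 m and angle between pliers's own z axis and vertical below 0.08 rad and angle between the x axis of pliers and the x axis of rest, either way round below 0.3 rad and linear speed of pliers below 0.02 m/s and value of joint pliers_hinge below 0.03 rad); the robot touches nothing.
It fails at once if the pliers press on the tag with over 35 N (contact force between pliers and tag above 35 N).
It fails at once if the pliers push on the bracket with over 30 N (contact force between pliers and bracket above 30 N).
It fails at once if the robot itself touches the stand, bracket or tag (contact force between any of the fingers, the arm and stand above 1 N).
It fails at once if a bystander is moved by over 30 mm (distance of any of jam_red, jam_green, jam_small_b, lemon, label_tape from where it was at the start of the episode above 0.03 m).
It also fails if it takes over 67 s, if anything falls off the work surface, if the arm or the gripper's body presses on something with over 40 N, if the wrist force passes 120 N, or if a joint passes its speed limit or range.

## Working session

There is one attempt and no reset: what is moved stays moved. The work goes in short steps, Python scripts to look and compute and a tool call to move; the robot and the scene stay as the last step left them, time stands still between calls to the robot, and variables do not carry over. Pictures are saved under pics/ and viewed, at most 10 in all, crops included, and the job is handed in when it is done.

Besides the shell and the picture viewer there is one more tool, called as a command line: name --argument value ..., lists and objects as JSON in quotes. step_arm: Moves the arm, as the interface text tells. Its arguments: {"type":"object","properties":{"targets":{"type":"string"},"claw":{"type":"number"}},"required":["targets"]}

```bash
mkdir -p pics
cat > h.py <<'E'
import numpy as np, cv2
from station import sense, cams, r
def cap(n):
    d=cams.capture(n); f=d["frame"]; fl=f.shape[0]/2/np.tan(np.radians(d["vertical_fov"])/2)
    d["K"]=np.array([[fl,0,d["cx"]],[0,fl,d["cy"]],[0,0,1.]]); d["D"]=np.array(d["dist_coeffs"],float)
    d["R"]=np.array(d["rotation"]); d["e"]=np.array(d["eye"]); return d
def rays(d,px):
    u=cv2.undistortPoints(np.array(px,float).reshape(-1,1,2),d["K"],d["D"]).reshape(-1,2)
    return np.c_[u,np.ones(len(u))]@d["R"].T
def onz(d,px,z):
    v=rays(d,px); return d["e"]+v*((z-d["e"][2])/v[:,2])[:,None]
def tri(d1,p1,d2,p2):
    a=rays(d1,[p1])[0]; b=rays(d2,[p2])[0]
    s=np.linalg.lstsq(np.c_[a,-b],d2["e"]-d1["e"],rcond=None)[0]
    P=d1["e"]+a*s[0];Q=d2["e"]+b*s[1]; return (P+Q)/2,np.linalg.norm(P-Q)
E
python3 - <<'E'
from h import *
for n in("scene","top"):
    d=cap(n);cv2.imwrite(f"pics/{n}0.png",d["frame"]);print(n,d["e"],d["R"].round(3).tolist(),d["K"][0,0])
s=sense();print(s)
E
```

```text
scene [ 0.06963222 -0.46588254  0.89803342] [[0.667, -0.56, 0.492], [-0.745, -0.495, 0.447], [-0.007, -0.665, -0.747]] 367.78490034918286
top [0.39870158 0.05982657 1.28934187] [[0.007, -0.988, 0.153], [-1.0, -0.007, 0.001], [-0.0, -0.153, -0.988]] 367.4999309967178
{'time_s': 0.1, 'joints': array([ 9.21660069e+01,  2.20876526e+01,  3.86884325e-01, -2.48021916e-02,
       -6.84121814e+01, -1.48160086e+01]), 'joint_velocities': array([-0.00655575, -0.05915338,  0.06804079,  0.08968772, -0.01489389,
       -0.03243338]), 'effort': array([-5.56255509e-04, -3.91691172e+01,  1.87935036e+01,  4.23182219e+00,
        1.34722251e-02, -7.86820397e-05]), 'tcp_pos': array([0.13673847, 0.60925059, 0.19855177]), 'ee_rot': array([[ 9.75691059e-01, -2.19150293e-01, -3.27722268e-04],
       [-2.19150508e-01, -9.75689046e-01, -1.98511451e-03],
       [ 1.15283399e-04,  2.00867898e-03, -9.99997976e-01]]), 'wrist_force': array([-0.12034616,  0.41932687,  0.16208953]), 'moment': array([-0.01491644, -0.01265814,  0.01875611]), 'gripper_force': 0.0, 'gripper_width': 1.0026921531624482}
```

View pics/scene0.png

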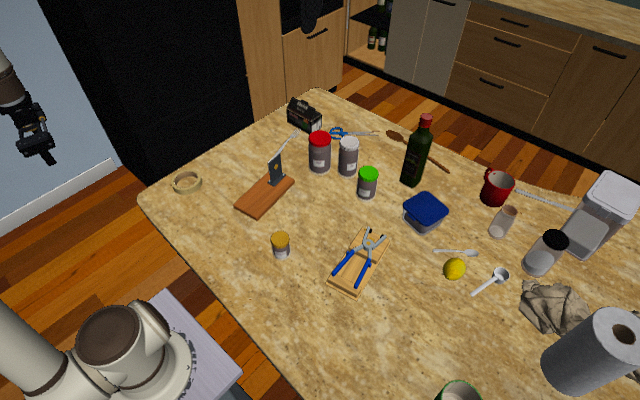

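View pics/top0.png

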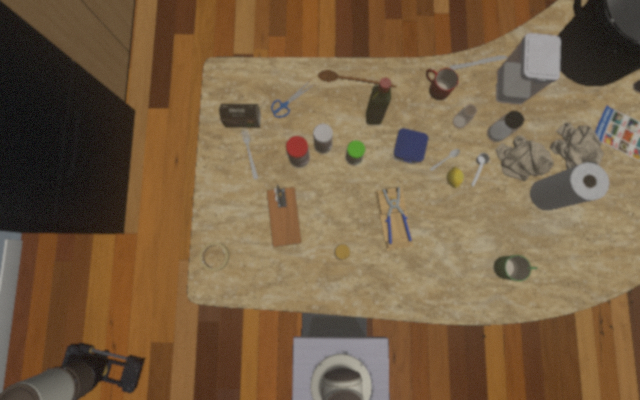

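The scene picture shows the pliers on their rest near (360,258) and the stand near (265,195). In the top picture they are at (395,217) and (284,216). The yellow jar is at (342,252) top, with the red and green jars beyond. Next I'll enlarge crops and mask colours.

Run:
```python
from h import *
a=cap("scene");b=cap("top")
A=cv2.resize(a["frame"][140:300,225:405],None,fx=3.3,fy=3.3,interpolation=cv2.INTER_CUBIC)
B=cv2.resize(b["frame"][170:260,255:425],None,fx=4.6,fy=4.6,interpolation=cv2.INTER_CUBIC)
cv2.imwrite("pics/cs.png",A);cv2.imwrite("pics/ct.png",B)
for n,d,(x0,x1,y0,y1) in(("scene",a,(320,400,225,300)),("top",b,(375,420,180,250))):
    hsv=cv2.cvtColor(d["frame"],cv2.COLOR_BGR2HSV)
    m=cv2.inRange(hsv,(105,130,50),(130,255,255));k=np.zeros_like(m);k[y0:y1,x0:x1]=m[y0:y1,x0:x1]
    cs,_=cv2.findContours(k,cv2.RETR_EXTERNAL,cv2.CHAIN_APPROX_NONE)
    for c in cs:
        if cv2.contourArea(c)<15:continue
        vx,vy,cx,cy=cv2.fitLine(c,cv2.DIST_L2,0,.01,.01).ravel()
        t=(c.reshape(-1,2)-[cx,cy])@[vx,vy]
        e=[[cx+vx*q,cy+vy*q] for q in(t.min(),t.max())]
        print(n,cv2.contourArea(c),np.round(e,1).tolist(),onz(d,e,.034).round(4).tolist())
    # small rest mask: orange wood
    mw=cv2.inRange(hsv,(8,110,70),(20,255,255));w0,w1=((230,300),(170,225)) if n=="scene" else ((262,305),(180,250))
    for nm,(xa,xb,ya,yb),z in(("stand",(*w0,*w1),.02),("rest",(x0,x1,y0,y1),.025)):
        k=np.zeros_like(m);k[ya:yb,xa:xb]=mw[ya:yb,xa:xb];k=cv2.morphologyEx(k,cv2.MORPH_OPEN,np.ones((2,2)))
        p=cv2.findNonZero(k);rc=cv2.minAreaRect(p);bx=cv2.boxPoints(rc)
        print(n,nm,len(p),bx.round(1).tolist(),onz(d,bx,z).round(4)[:,:2].tolist())
```

```text
scene 99.0 [[354.3, 287.6], [369.8, 258.4]] [[0.4734, -0.2349, 0.034], [0.5714, -0.2126, 0.034]]
scene 115.0 [[331.8, 274.9], [352.7, 249.6]] [[0.4635, -0.1675, 0.034], [0.5631, -0.1597, 0.034]]
scene stand 2736 [[231.0, 171.0], [300.0, 171.0], [300.0, 225.0], [231.0, 225.0]] [[0.5476, 0.3535], [0.7039, 0.1759], [0.5357, 0.0173], [0.398, 0.1725]]
scene rest 4247 [[321.0, 226.0], [400.0, 226.0], [400.0, 300.0], [321.0, 300.0]] [[0.5717, -0.0348], [0.7271, -0.2107], [0.5272, -0.3414], [0.3938, -0.1903]]
top stand 1397 [[266.29998779296875, 191.10000610351562], [295.20001220703125, 187.5], [302.20001220703125, 244.0], [273.29998779296875, 247.60000610351562]] [[0.6466, 0.262], [0.6603, 0.1605], [0.4623, 0.1326], [0.4492, 0.2317]]
top rest 17 [[380.3999938964844, 195.39999389648438], [381.1000061035156, 192.8000030517578], [395.3999938964844, 196.39999389648438], [394.79998779296875, 198.89999389648438]] [[0.6332, -0.1384], [0.6425, -0.1408], [0.63, -0.1908], [0.6208, -0.1883]]
```

View pics/cs.png

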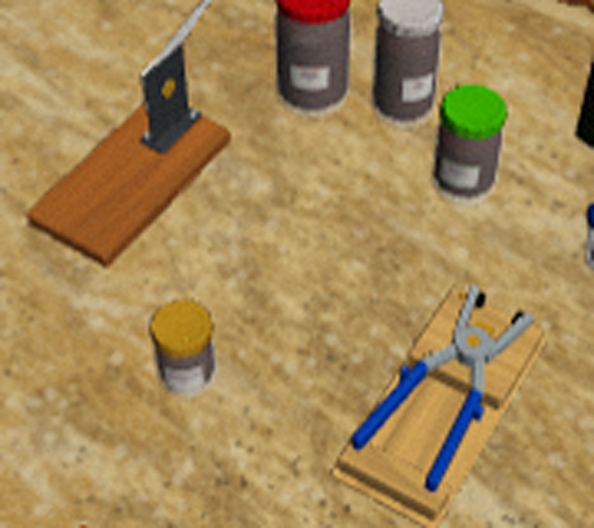

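View pics/ct.png

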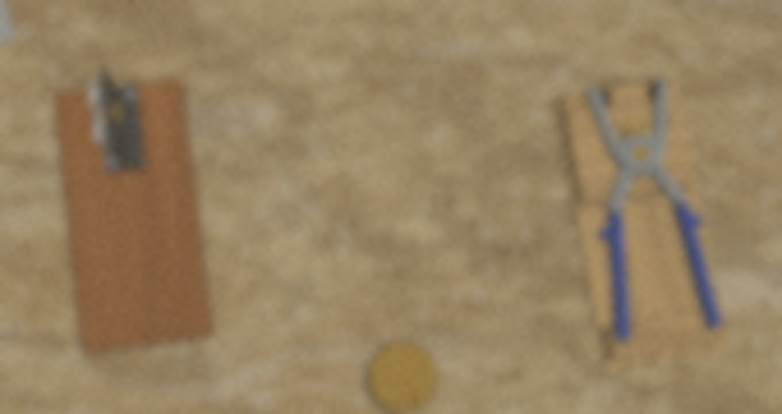

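The scene crop shows the bracket with its rivet at (168,88), the pliers' pivot at (474,340) and both handles. The top crop shows the stand base, the bracket near (117,110) and the pivot at (642,153). I'll triangulate these, check the sizes and then move.

Run:
```python
from h import *
a=cap("scene");b=cap("top")
S=lambda x,y:[(x+.5)/3.3-.5+225,(y+.5)/3.3-.5+140]
T=lambda x,y:[(x+.5)/4.6-.5+255,(y+.5)/4.6-.5+170]
for n,s,t in(("pivot",S(474,340),T(642,153)),("rivet",S(168,88),T(117,108)),("endR",S(433,483),T(714,325)),("endL",S(358,443),T(622,338))):
    P,e=tri(a,s,b,t);print(n,P.round(4),round(e,4))
print("pivot z.04",onz(a,[S(474,340)],.04),onz(b,[T(642,153)],.04))
print("handle ends top z.04",onz(b,[T(714,325),T(622,338),T(688,207),T(613,215)],.04).round(4).tolist())
print("stand base scene z.02",onz(a,[S(28,215),S(106,263),S(231,136)],.02).round(4).tolist())
print("stand base top",onz(b,[T(84,352),T(212,333),T(183,80),T(56,92)],.02).round(4).tolist())
print("rest scene base z0",onz(a,[S(334,473),S(425,524)],.0).round(4).tolist())
print("jars",onz(b,[[297,144],[323,131],[356,149]],.12).round(3).tolist(),onz(b,[[342,251]],.078).round(3).tolist())
```

```text
pivot [ 0.6037 -0.1821  0.0451] 0.0002
rivet [0.6276 0.2074 0.0772] 0.0034
endR [ 0.4776 -0.2349  0.0362] 0.0026
endL [ 0.4676 -0.1671  0.0329] 0.0022
pivot z.04 [[ 0.60698571 -0.18047858  0.04      ]] [[ 0.60444886 -0.1830012   0.04      ]]
handle ends top z.04 [[0.4763, -0.2332, 0.04], [0.4663, -0.1652, 0.04], [0.5639, -0.2164, 0.04], [0.5575, -0.1604, 0.04]]
stand base scene z.02 [[0.454, 0.2296, 0.02], [0.4642, 0.1304, 0.02], [0.658, 0.157, 0.02]]
stand base top [[0.4542, 0.2334, 0.02], [0.469, 0.138, 0.02], [0.662, 0.1634, 0.02], [0.652, 0.2604, 0.02]]
rest scene base z0 [[0.4492, -0.1596, 0.0], [0.4629, -0.2434, 0.0]]
jars [[0.786, 0.149, 0.12], [0.832, 0.064, 0.12], [0.77, -0.046, 0.12]] [[0.437, -0.001, 0.078]]
```

step_arm --targets "3 0 -1 -5.3;4 0 0 -5.3;4 0 0 -5.3;4 0 0 -5.3"

```text
time_s: 0.63
tcp_pos: [0.2868, 0.5984, 0.2103]
ee_rot: [[0.988, 0.154, -0.0], [0.154, -0.988, 0.001], [0.0, -0.001, -1.0]]
wrist_force: [0.2, 1.6, 0.0]
gripper_width: 1.001
gripper_force: 0.0
```

step_arm --targets "0.6 4 0 0.8;0.6 4 0 0;0.6 4 0 0;0.6 4 0 0;0.6 4 0 0;0.6 4 0 0;0.6 4 0 0;0.6 4 0 0;0.6 4 0 0;0.6 4 0 0"

```text
time_s: 1.47
tcp_pos: [0.3997, 0.209, 0.2099]
ee_rot: [[0.991, 0.135, 0.001], [0.135, -0.991, 0.001], [0.001, -0.0, -1.0]]
wrist_force: [1.6, -0.5, -0.5]
gripper_width: 0.996
gripper_force: 0.0
```

step_arm --targets "0.7 4 0 0;0.7 4 0 0;0.7 4 0 0;0.7 4 0 0;0.7 4 0 0;0.7 4 0 0;0.7 4 0 0;0.7 4 1 0;0.7 4 2 0;0.6 4 3 0;0 0 3 0;0 0 0 0"

```text
time_s: 2.47
tcp_pos: [0.5145, -0.1673, 0.1202]
ee_rot: [[0.991, 0.13, -0.013], [0.13, -0.992, 0.002], [-0.012, -0.004, -1.0]]
wrist_force: [-1.3, 0.5, -1.0]
gripper_width: 1.002
gripper_force: 0.0
```

step_arm --targets "0.5 1.2 1 0;0.5 1.2 1 0;0.2 0.2 0 0;0 0 0 0;0 0 0 0;0 0 0 0"

```text
time_s: 2.97
tcp_pos: [0.5347, -0.1897, 0.1077]
ee_rot: [[0.991, 0.136, 0.002], [0.136, -0.991, -0.0], [0.002, 0.0, -1.0]]
wrist_force: [0.5, 0.5, 0.2]
gripper_width: 1.001
gripper_force: 0.0
```

Run:
```python
from h import *
a=cap("scene");b=cap("top")
A=cv2.resize(a["frame"][190:310,300:420],None,fx=4,fy=4,interpolation=cv2.INTER_CUBIC)
B=cv2.resize(b["frame"][150:270,355:435],None,fx=4,fy=4,interpolation=cv2.INTER_CUBIC)
cv2.imwrite("pics/g1.png",np.hstack([A,B]));print(sense()["tcp_pos"])
```

```text
[ 0.53457901 -0.18975591  0.10745187]
```

View pics/g1.png

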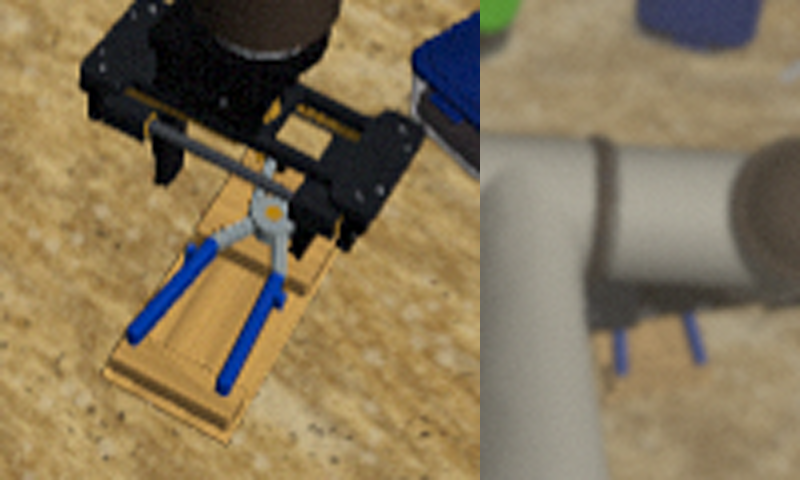

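The picture shows the gripper squarely above the handles, with a finger outside each, at about (165,160) and (305,240) in the left half. Descending now.

step_arm --targets "-0.4 0.2 2 0;0 0 2 0;0 0 2 0;0 0 1 0;0 0 0 0"

```text
time_s: 3.48
tcp_pos: [0.5289, -0.1924, 0.0344]
ee_rot: [[0.991, 0.135, -0.005], [0.135, -0.991, 0.001], [-0.005, -0.001, -1.0]]
wrist_force: [-0.8, 0.7, -0.9]
gripper_width: 1.002
gripper_force: 0.0
```

step_arm --targets "0 0 0.7 0;0 0 0.6 0;0 0 0.4 0;0 0 0.3 0;0 0 0 0;0 0 0 0"

```text
time_s: 3.98
tcp_pos: [0.5308, -0.193, 0.0166]
ee_rot: [[0.991, 0.135, 0.0], [0.135, -0.991, -0.0], [0.0, 0.0, -1.0]]
wrist_force: [-0.7, 0.4, 0.2]
gripper_width: 1.004
gripper_force: 0.0
```

step_arm --targets "0 0 0 0;0 0 0 0;0 0 0 0;0 0 0 0" --claw 7.0

```text
time_s: 4.32
tcp_pos: [0.5308, -0.1929, 0.0166]
ee_rot: [[0.991, 0.135, 0.0], [0.135, -0.991, -0.0], [0.0, 0.0, -1.0]]
wrist_force: [-0.3, -0.7, -0.0]
gripper_width: 0.829
gripper_force: 0.0
```

step_arm --targets "0 0 0 0;0 0 0 0;0 0 0 0;0 0 0 0;0 0 0 0;0 0 0 0" --claw 6.3

```text
time_s: 4.82
tcp_pos: [0.5306, -0.1929, 0.0164]
ee_rot: [[0.991, 0.135, -0.0], [0.135, -0.991, -0.0], [-0.0, -0.0, -1.0]]
wrist_force: [-0.0, 0.3, 2.0]
gripper_width: 0.726
gripper_force: 7.9
```

step_arm --targets "0 0 -0.5 0;0 0 -1 0;0 0 -1.5 0;0 0 -2 0;0 0 -2 0;0 0 -2 0;0 0 -1 0;0 0 0 0;0 0 0 0;0 0 0 0"

```text
time_s: 5.65
tcp_pos: [0.5295, -0.1926, 0.1151]
ee_rot: [[0.991, 0.134, -0.003], [0.134, -0.991, 0.001], [-0.002, -0.001, -1.0]]
wrist_force: [-0.2, -1.0, -3.0]
gripper_width: 0.73
gripper_force: 6.7
```

Run:
```python
from h import *
a=cap("scene")
A=cv2.resize(a["frame"][130:310,220:440],None,fx=3.6,fy=3.3,interpolation=cv2.INTER_CUBIC)
cv2.imwrite("pics/g2.png",A);s=sense();print(s["tcp_pos"],s["moment"],s["wrist_force"])
```

```text
[ 0.52948686 -0.19270608  0.11481949] [ 0.00753228  0.02516824 -0.08625316] [-0.67732015  0.32819319 -1.62723474]
```

View pics/g2.png

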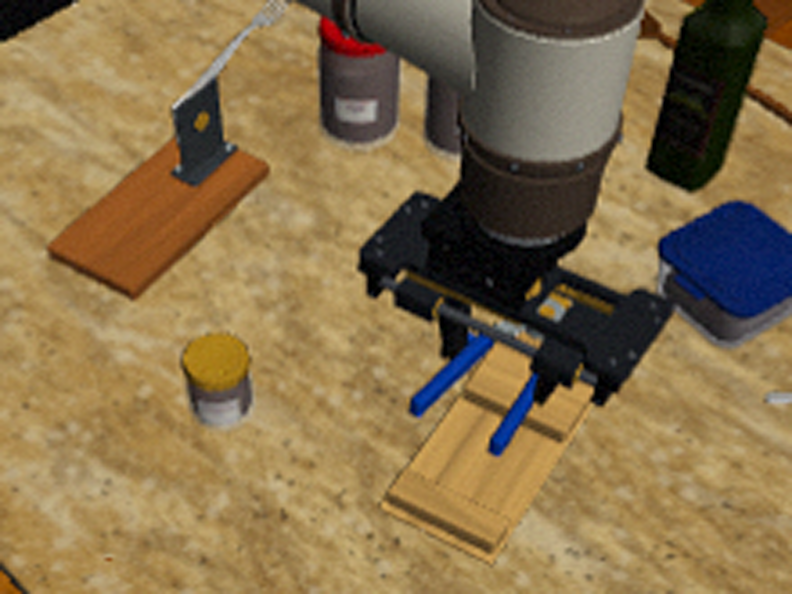

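The picture shows the pliers level between the fingers, with the handle ends at (418,405) and (497,445). The rivet is at (202,122). Heading for the stand.

step_arm --targets "0 -1 -0.5 0;-0.3 -2 -0.5 0;-0.3 -2.5 0 0;-0.3 -2.5 0 0;-0.3 -2.5 0 0;-0.3 -2.5 0 0;-0.3 -2.5 0 0;-0.3 -2.5 0 0;-0.3 -2.5 0 0;-0.3 -2.5 0 0;-0.3 -2.5 0 0;-0.3 -2.5 0 0"

```text
time_s: 6.7
tcp_pos: [0.4591, 0.0814, 0.1259]
ee_rot: [[0.991, 0.135, -0.001], [0.135, -0.991, -0.001], [-0.001, 0.0, -1.0]]
wrist_force: [0.2, -0.9, -2.6]
gripper_width: 0.726
gripper_force: 6.7
```

step_arm --targets "-0.3 -2.5 0 0;0 -2.5 0 0;0 -2.5 1 0;0 -2 1 0;0 -1 1 0;0 0 1 0;0 0 1 0;0 0 0.5 0;0 0 0 0;0 0 0 0;0 0 0 0"

```text
time_s: 7.62
tcp_pos: [0.4434, 0.1837, 0.0718]
ee_rot: [[0.991, 0.135, 0.001], [0.135, -0.991, 0.0], [0.001, -0.0, -1.0]]
wrist_force: [-0.3, 0.8, -1.2]
gripper_width: 0.727
gripper_force: 6.7
```

Run:
```python
from h import *
a=cap("scene");b=cap("top")
A=cv2.resize(a["frame"][140:230,215:315],None,fx=5,fy=5,interpolation=cv2.INTER_CUBIC)
B=cv2.resize(b["frame"][170:260,255:315],None,fx=5,fy=5,interpolation=cv2.INTER_CUBIC)
cv2.imwrite("pics/s1.png",np.hstack([A,B]));s=sense();print(s["tcp_pos"],s["wrist_force"],s["ee_rot"][:,0])
hsv=cv2.cvtColor(a["frame"],cv2.COLOR_BGR2HSV)[155:180,265:287]
m=cv2.inRange(hsv,(12,120,90),(32,255,255));n,l,st,c=cv2.connectedComponentsWithStats(m)
for i in range(1,n):print(st[i],c[i]+[265,155],onz(a,[c[i]+[265,155]],.08))
```

```text
[0.44350161 0.18381103 0.07195663] [-0.25007656  0.38038628 -2.00165067] [0.99090441 0.1345626  0.00116285]
[0 0 1 1 1] [265. 155.] [[0.6389793  0.27154967 0.08      ]]
[ 0  0  9 17 44] [267.31818182 161.54545455] [[0.62213129 0.24242052 0.08      ]]
[16  0  6 10 46] [283.34782609 158.91304348] [[0.6657222  0.21203984 0.08      ]]
[ 9  9  4  6 17] [275.64705882 166.23529412] [[0.62465363 0.2060019  0.08      ]]
[17 11  5 14 44] [284.25 172.5 ] [[0.62263234 0.16480898 0.08      ]]
[ 0 16  5  9 33] [266.96969697 175.33333333] [[0.5776017  0.19671807 0.08      ]]
```

View pics/s1.png

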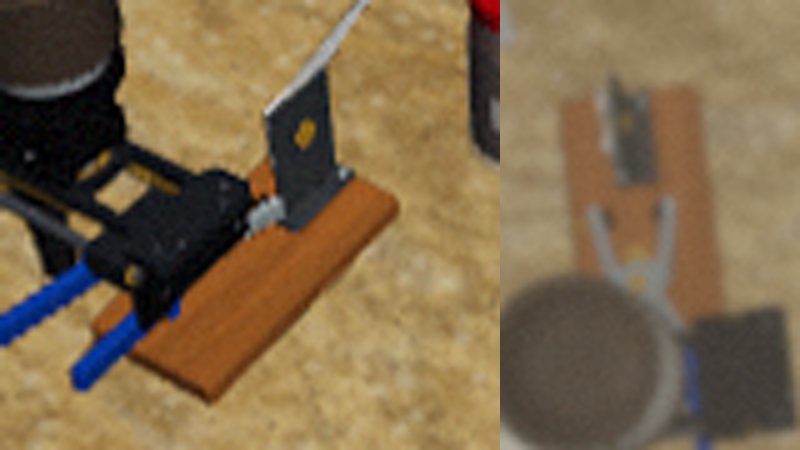

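The left half shows the jaws short of the bracket, whose top near corner is at (266,112), top far corner at (325,68) and rivet at (305,133). The right half shows the open jaws straddling the bracket's line. I'll cross-check the bracket's y from those top corners.

Run:
```python
from h import *
a=cap("scene");b=cap("top")
S=lambda x,y:[(x+.5)/5-.5+215,(y+.5)/5-.5+140]
T=lambda x,y:[(x+.5)/5-.5+255,(y+.5)/5-.5+170]
u=np.array([.9908,.1346,0]);v=np.array([-.1346,.9908,0]);o=np.array([.6205,.2065,0])
L=lambda P:(np.c_[(P-o)@u,(P-o)@v]*1000).round(1).tolist()
print("top corners",L(onz(a,[S(267,113),S(326,69)],.114)), "rivet",L(onz(a,[S(305,133)],.08)))
print("foot near -y/+.. z.026",L(onz(a,[S(294,229)],.024)))
print("top cam bracket: ",L(onz(b,[T(112,80),T(107,110)],.114)),L(onz(b,[T(127,121)],.08)))
s=sense();tz=s["tcp_pos"][2]+.0176;print("tcp",L(s["tcp_pos"][None]),"jaws top",L(onz(b,[T(96,213),T(164,210)],tz+.009)),"pivot",L(onz(b,[T(138,283)],tz+.01)))
print("jaw scene",L(onz(a,[S(268,212)],tz+.009)))
# base centre by wood mask in top: edge midpoints ahead of gripper
print("base side edges top z.02",L(onz(b,[T(61,105),T(198,90),T(72,190),T(212,190)],.02)))
```

```text
top corners [[-21.4, 5.6], [31.7, 0.1]] rivet [[4.1, -0.8]]
foot near -y/+.. z.026 [[-27.9, -10.7]]
top cam bracket:  [[26.8, 2.5], [7.4, 7.9]] [[5.4, -1.0]]
tcp [[-178.6, 1.3]] jaws top [[-56.6, 24.1], [-60.3, -20.3]] pivot [[-105.9, 1.8]]
jaw scene [[-77.4, -38.3]]
base side edges top z.02 [[34.9, 49.4], [33.2, -47.4], [-26.3, 48.1], [-38.8, -48.8]]
```

Both cameras agree with the TCP on the jaws. The bracket centre is about 3 to 4 mm further in y and 4 mm further in x than my nominal frame. I'll shift 6.7 mm toward +y, go down to stud level and then slide in.

step_arm --targets "0 -0.3 0.5 0;0 -0.3 0.4 0;0 -0.1 0.1 0;0 0 0 0;0 0 0 0;0 0 0 0;0 0 0 0"

```text
time_s: 8.4
tcp_pos: [0.4422, 0.1907, 0.0614]
ee_rot: [[0.991, 0.135, 0.0], [0.135, -0.991, 0.0], [0.0, -0.0, -1.0]]
wrist_force: [0.1, 0.2, -2.2]
gripper_width: 0.726
gripper_force: 6.7
```

step_arm --targets "0.7 0 0 0;0.7 0 0 0;0.7 0 0 0;0.5 0 0 0;0.4 0 0 0;0 0 0 0;0 0 0 0"

```text
time_s: 8.98
tcp_pos: [0.4719, 0.1945, 0.0611]
ee_rot: [[0.991, 0.134, -0.001], [0.134, -0.991, -0.0], [-0.001, 0.0, -1.0]]
wrist_force: [0.3, -0.3, -2.5]
gripper_width: 0.728
gripper_force: 6.7
```

step_arm --targets "0.3 0 0 0;0.3 0 0 0;0.3 0 0 0;0.3 0 0 0;0.2 0 0 0;0 0 0 0;0 0 0 0"

```text
time_s: 9.57
tcp_pos: [0.4858, 0.1965, 0.0613]
ee_rot: [[0.991, 0.135, -0.0], [0.135, -0.991, -0.0], [-0.0, 0.0, -1.0]]
wrist_force: [-0.3, -0.8, -2.3]
gripper_width: 0.726
gripper_force: 6.7
```

Run:
```python
from h import *
a=cap("scene");b=cap("top")
A=cv2.resize(a["frame"][140:230,225:315],None,fx=5,fy=5,interpolation=cv2.INTER_CUBIC)
B=cv2.resize(b["frame"][170:260,255:315],None,fx=5,fy=5,interpolation=cv2.INTER_CUBIC)
cv2.imwrite("pics/s2.png",np.hstack([A,B]));s=sense();print(s["tcp_pos"],s["wrist_force"])
```

```text
[0.48557485 0.19646807 0.06131664] [-0.79102673  0.25650461 -1.07109765]
```

View pics/s2.png

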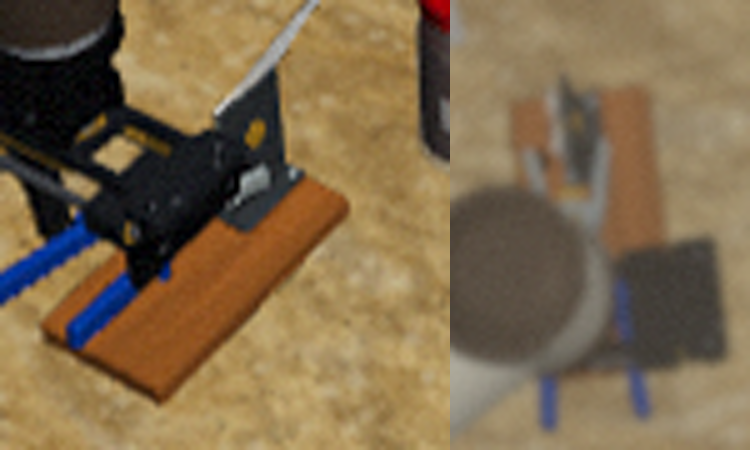

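The right half shows the bracket (x≈567) midway between the jaws at 535 and 600, with no contact force. I'll creep on until the stop is felt.

step_arm --targets "0.2 0 0 0;0.2 0 0 0;0.2 0 0 0;0 0 0 0;0 0 0 0"

```text
time_s: 10.08
tcp_pos: [0.4918, 0.1974, 0.0613]
ee_rot: [[0.991, 0.135, -0.0], [0.135, -0.991, -0.0], [-0.0, 0.0, -1.0]]
wrist_force: [-0.6, 0.2, -1.5]
gripper_width: 0.727
gripper_force: 6.7
```

step_arm --targets "0.1 0 0 0;0.1 0 0 0;0 0 0 0;0 0 0 0"

```text
time_s: 10.42
tcp_pos: [0.4937, 0.1977, 0.0613]
ee_rot: [[0.991, 0.135, -0.0], [0.135, -0.991, 0.0], [-0.0, -0.0, -1.0]]
wrist_force: [0.4, -0.7, -1.7]
gripper_width: 0.723
gripper_force: 6.7
```

step_arm --targets "0.1 0 0 0;0.1 0 0 0;0 0 0 0;0 0 0 0"

```text
time_s: 10.75
tcp_pos: [0.4957, 0.1979, 0.0613]
ee_rot: [[0.991, 0.135, -0.0], [0.135, -0.991, -0.0], [-0.0, 0.0, -1.0]]
wrist_force: [-0.7, 0.3, -1.7]
gripper_width: 0.723
gripper_force: 6.7
```

step_arm --targets "0.1 0 0 0;0.1 0 0 0;0 0 0 0;0 0 0 0"

```text
time_s: 11.08
tcp_pos: [0.4971, 0.1979, 0.0611]
ee_rot: [[0.991, 0.135, -0.001], [0.135, -0.991, -0.001], [-0.001, 0.0, -1.0]]
wrist_force: [-1.3, -0.4, -2.1]
gripper_width: 0.725
gripper_force: 6.9
```

step_arm --targets "0.1 0 0 0;0.1 0 0 0;0 0 0 0;0 0 0 0"

```text
time_s: 11.42
tcp_pos: [0.4974, 0.1976, 0.0605]
ee_rot: [[0.991, 0.134, -0.005], [0.134, -0.991, -0.002], [-0.005, 0.001, -1.0]]
wrist_force: [-7.1, -0.2, -0.8]
gripper_width: 0.727
gripper_force: 7.6
```

The stop bears with about 7 N. I'll ease back to a light touch, then start closing the handles with the pliers still centred.

step_arm --targets "-0.1 0 0 0;0 0 0 0;0 0 0 0"

```text
time_s: 11.67
tcp_pos: [0.4975, 0.1978, 0.061]
ee_rot: [[0.991, 0.135, -0.002], [0.135, -0.991, -0.001], [-0.002, 0.001, -1.0]]
wrist_force: [-5.6, -0.2, -1.3]
gripper_width: 0.726
gripper_force: 7.4
```

step_arm --targets "0 0 0 0;0 0 0 0;0 0 0 0;0 0 0 0" --claw 5.6

```text
time_s: 12.0
tcp_pos: [0.4967, 0.1976, 0.0607]
ee_rot: [[0.991, 0.135, -0.004], [0.135, -0.991, -0.002], [-0.004, 0.001, -1.0]]
wrist_force: [-6.9, 0.1, -1.0]
gripper_width: 0.652
gripper_force: 8.5
```

step_arm --targets "-0.1 0 0 0;0 0 0 0;0 0 0 0;0 0 0 0" --claw 5.2

```text
time_s: 12.33
tcp_pos: [0.4961, 0.1976, 0.0608]
ee_rot: [[0.991, 0.135, -0.003], [0.135, -0.991, -0.001], [-0.003, 0.001, -1.0]]
wrist_force: [-6.3, -0.4, -1.0]
gripper_width: 0.602
gripper_force: 8.8
```

step_arm --targets "0 0 0 0;0 0 0 0;0 0 0 0;0 0 0 0" --claw 4.9

```text
time_s: 12.67
tcp_pos: [0.4958, 0.1973, 0.0607]
ee_rot: [[0.991, 0.134, -0.004], [0.134, -0.991, -0.002], [-0.004, 0.001, -1.0]]
wrist_force: [-7.0, 0.1, -0.8]
gripper_width: 0.564
gripper_force: 9.7
```

step_arm --targets "-0.1 0 0 0;-0.05 0 0 0;0 0 0 0;0 0 0 0" --claw 4.75

```text
time_s: 13.0
tcp_pos: [0.4956, 0.1975, 0.0611]
ee_rot: [[0.991, 0.134, -0.001], [0.134, -0.991, -0.001], [-0.001, 0.001, -1.0]]
wrist_force: [-6.1, -1.4, -1.7]
gripper_width: 0.548
gripper_force: 9.9
```

step_arm --targets "0 0 0 0;0 0 0 0;0 0 0 0;0 0 0 0" --claw 4.6

```text
time_s: 13.33
tcp_pos: [0.4953, 0.1972, 0.061]
ee_rot: [[0.991, 0.134, -0.002], [0.134, -0.991, -0.001], [-0.002, 0.001, -1.0]]
wrist_force: [-5.2, -2.4, -2.0]
gripper_width: 0.535
gripper_force: 10.1
```

step_arm --targets "-0.05 0.1 0 0;0 0 0 0;0 0 0 0;0 0 0 0" --claw 4.4

```text
time_s: 13.67
tcp_pos: [0.4952, 0.1964, 0.0612]
ee_rot: [[0.991, 0.134, -0.001], [0.134, -0.991, -0.001], [-0.002, 0.001, -1.0]]
wrist_force: [-5.5, -1.5, -1.6]
gripper_width: 0.512
gripper_force: 10.6
```

step_arm --targets "0 0.05 0 0;0 0 0 0;0 0 0 0;0 0 0 0" --claw 4.25

```text
time_s: 14.0
tcp_pos: [0.495, 0.1958, 0.0611]
ee_rot: [[0.991, 0.134, -0.002], [0.134, -0.991, -0.001], [-0.002, 0.001, -1.0]]
wrist_force: [-5.1, -2.1, -0.3]
gripper_width: 0.494
gripper_force: 10.6
```

step_arm --targets "-0.05 0.05 0 0;0 0 0 0;0 0 0 0;0 0 0 0" --claw 4.1

```text
time_s: 14.33
tcp_pos: [0.4948, 0.1954, 0.0612]
ee_rot: [[0.991, 0.134, -0.001], [0.134, -0.991, -0.001], [-0.001, 0.001, -1.0]]
wrist_force: [-6.1, -1.1, -0.2]
gripper_width: 0.475
gripper_force: 10.7
```

step_arm --targets "0 0.05 0 0;0 0 0 0;0 0 0 0;0 0 0 0" --claw 3.95

```text
time_s: 14.67
tcp_pos: [0.4947, 0.1948, 0.0611]
ee_rot: [[0.991, 0.134, -0.002], [0.134, -0.991, -0.001], [-0.002, 0.001, -1.0]]
wrist_force: [-5.6, -2.0, -0.5]
gripper_width: 0.461
gripper_force: 11.6
```

Run:
```python
from h import *
b=cap("top");a=cap("scene")
A=cv2.resize(a["frame"][145:205,235:305],None,fx=5.5,fy=5.5,interpolation=cv2.INTER_CUBIC)
B=cv2.resize(b["frame"][180:240,260:310],None,fx=7,fy=7,interpolation=cv2.INTER_CUBIC)
B=B[:330];B=B if B.shape[0]==330 else B
cv2.imwrite("pics/s3.png",np.hstack([A[:330],B]))
s=sense();print(s["tcp_pos"],s["wrist_force"],s["gripper_force"],s["moment"])
```

```text
[0.4946874  0.19487124 0.06112216] [-6.47562871 -0.81647214 -0.57199163] 11.436413177289069 [-0.43191789  1.71783196 -0.16754406]
```

View pics/s3.png

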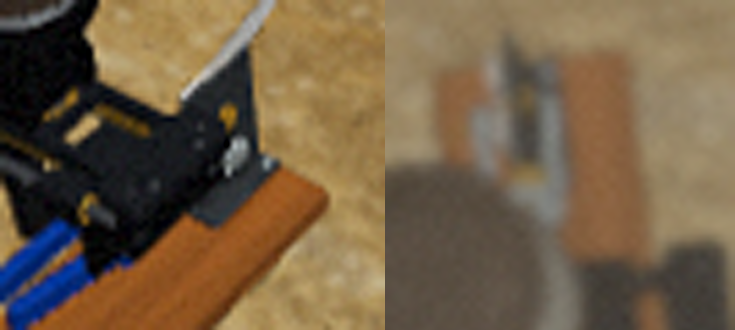

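The right half shows both grey jaws at (487,130) and (550,140) closed in on the bracket and tag. The left half shows the near jaw beside the rivet. I'll go on closing in small steps.

step_arm --targets "0 0.05 0 0;0 0 0 0;0 0 0 0" --claw 3.85

```text
time_s: 15.02
tcp_pos: [0.4946, 0.1943, 0.0611]
ee_rot: [[0.991, 0.134, -0.002], [0.134, -0.991, -0.001], [-0.002, 0.001, -1.0]]
wrist_force: [-6.3, -1.3, -1.9]
gripper_width: 0.448
gripper_force: 12.7
```

step_arm --targets "0 0.03 0 0;0 0 0 0;0 0 0 0" --claw 3.75

```text
time_s: 15.27
tcp_pos: [0.4945, 0.194, 0.061]
ee_rot: [[0.991, 0.134, -0.002], [0.134, -0.991, -0.001], [-0.003, 0.001, -1.0]]
wrist_force: [-6.4, -1.2, -0.9]
gripper_width: 0.434
gripper_force: 15.4
```

step_arm --targets "0 0.02 0 0;0 0 0 0;0 0 0 0" --claw 3.65

```text
time_s: 15.52
tcp_pos: [0.4943, 0.1937, 0.0609]
ee_rot: [[0.991, 0.134, -0.003], [0.134, -0.991, -0.001], [-0.003, 0.001, -1.0]]
wrist_force: [-6.6, -1.6, -0.5]
gripper_width: 0.428
gripper_force: 15.6
```

step_arm --targets "0 0 0 0;0 0 0 0;0 0 0 0"

```text
time_s: 15.77
tcp_pos: [0.4944, 0.1937, 0.0609]
ee_rot: [[0.991, 0.134, -0.003], [0.134, -0.991, -0.001], [-0.003, 0.001, -1.0]]
wrist_force: [-6.4, -1.2, -0.5]
gripper_width: 0.418
gripper_force: 15.7
```

step_arm --targets "0 0 0 0;0 0 0 0;0 0 0 0" --claw 3.55

```text
time_s: 16.02
tcp_pos: [0.4941, 0.1935, 0.0609]
ee_rot: [[0.991, 0.134, -0.003], [0.134, -0.991, -0.002], [-0.003, 0.001, -1.0]]
wrist_force: [-6.7, -1.3, -1.3]
gripper_width: 0.416
gripper_force: 14.6
```

Force falling while the gap nears 13 mm suggests the pads might be on the bare plate rather than on the stud and rivet. I'll check the jaw position by casting onto the jaw's plane before going further.

Run:
```python
from h import *
a=cap("scene");b=cap("top");s=sense()
u=np.array([.9908,.1346,0]);v=np.array([-.1346,.9908,0]);o=np.array([.625,.2105,0])-0*u
def ony(d,px,y):
    r_=rays(d,[px])[0];t=(y-(d["e"]-o)@v)/(r_@v);P=d["e"]+r_*t;return (np.array([(P-o)@u,P[2]])*1000).round(1)
print("rivet",ony(a,[275.6,166.2],-.005))
f=a["frame"];hsv=cv2.cvtColor(f,cv2.COLOR_BGR2HSV)
A=f[150:200,245:300];cv2.imwrite("pics/s4.png",cv2.resize(A,None,fx=12,fy=12,interpolation=cv2.INTER_CUBIC))
m=cv2.inRange(hsv,(0,0,110),(180,70,255));n,l,st,c=cv2.connectedComponentsWithStats(m[160:185,268:290])
for i in range(1,n):
    if st[i][4]>5:
        p=c[i]+[268,160];print(st[i],p,[ony(a,p,y) for y in(-.012,-.02)])
print("tcp",(s["tcp_pos"]-o)@u,(s["tcp_pos"]-o)@v,s["gripper_width"],s["gripper_force"],s["wrist_force"])
```

```text
rivet [-1.8 81.1]
[0 0 4 3 6] [269.5 161. ] [array([-33.9, 132.1]), array([-42.2, 142.6])]
[ 8 10  4  7 15] [277.46666667 172.26666667] [array([-3.9, 59.3]), array([-12.6,  70.8])]
tcp -0.1319518191145642 0.000755895868580293 0.4102319319523707 14.66226172662573 [-5.70846024 -1.70519975 -2.08437022]
```

View pics/s4.png

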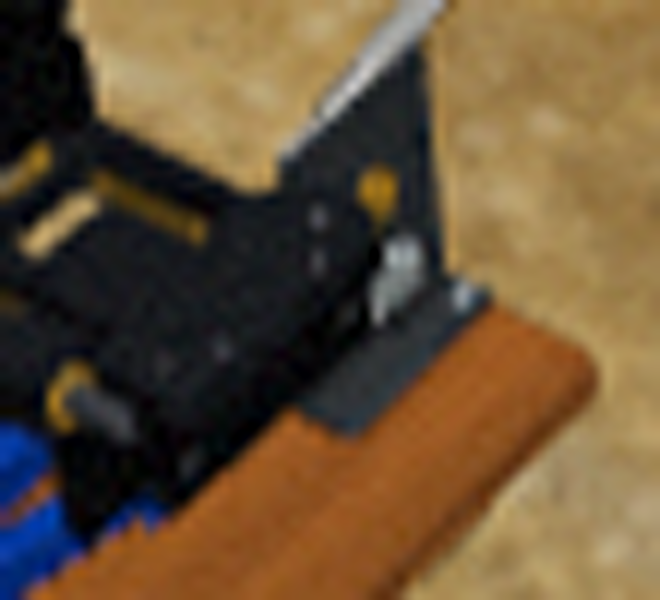

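The picture shows the rivet fully visible at (378,190) and the jaw below it at (395,280). The pliers have pitched jaw-down in the grip and sit about 16 to 20 mm too low. I'll open before anything clicks, back off and measure the droop.

step_arm --targets "0 0 0 0;0 0 0 0;0 -0.1 0 0;0 -0.1 0 0;0 -0.1 0 0;0 -0.1 0 0;0 0 0 0" --claw 6.3

```text
time_s: 16.7
tcp_pos: [0.4965, 0.1995, 0.062]
ee_rot: [[0.991, 0.136, 0.003], [0.136, -0.991, 0.002], [0.003, -0.001, -1.0]]
wrist_force: [0.5, 0.2, -2.3]
gripper_width: 0.715
gripper_force: 6.7
```

step_arm --targets "-0.5 0 0 0;-0.7 0 0 0;-0.8 0 0 0;-0.8 0 0 0;-0.8 0 0 0;-0.8 0 0 0;-0.6 0 0 0;0 0 0 0;0 0 0 0;0 0 0 0"

```text
time_s: 17.53
tcp_pos: [0.4459, 0.192, 0.0616]
ee_rot: [[0.991, 0.135, 0.001], [0.135, -0.991, 0.0], [0.001, -0.0, -1.0]]
wrist_force: [0.4, 0.1, -2.3]
gripper_width: 0.724
gripper_force: 6.7
```

Run:
```python
from h import *
a=cap("scene");b=cap("top");s=sense();print(s["tcp_pos"],s["wrist_force"],s["gripper_width"],s["gripper_force"])
A=cv2.resize(a["frame"][150:235,210:290],None,fx=6,fy=6,interpolation=cv2.INTER_CUBIC)
B=cv2.resize(b["frame"][180:265,260:310],None,fx=6,fy=6,interpolation=cv2.INTER_CUBIC)
cv2.imwrite("pics/s5.png",np.hstack([A,B]))
```

```text
[0.44596604 0.19183809 0.06140165] [ 1.16504733  0.44047661 -1.33488498] 0.7245472527163205 6.688189133637934
```

View pics/s5.png

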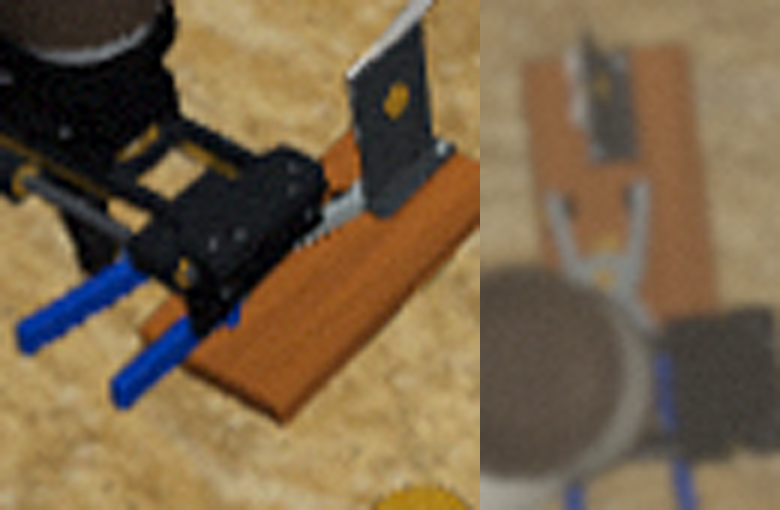

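That makes 11 pictures viewed, one over the limit of 10, so from here I'll work by numbers only. The last one shows the -y jaw tip at (360,193) in the left half and (638,188) in the right half, with handle ends at (122,395) and (28,340). I'll triangulate the droop from those.

Run:
```python
from h import *
a=cap("scene");b=cap("top");s=sense();t=s["tcp_pos"]
S=lambda x,y:[(x+.5)/6-.5+210,(y+.5)/6-.5+150]
T=lambda x,y:[(x+.5)/6-.5+260,(y+.5)/6-.5+180]
u=np.array([.9908,.1346,0]);v=np.array([-.1346,.9908,0])
L=lambda P:(np.array([(P-t)@u,(P-t)@v,P[2]])*1000).round(1)
P,e=tri(a,S(360,193),b,T(158,188));print("jaw tip -y",L(P),e)
def ony(d,px,y):
    r_=rays(d,[px])[0];k=(y-(d["e"]-t)@v)/(r_@v);return L(d["e"]+r_*k)
print("-y handle end",[ony(a,S(120,395),y) for y in(-.034,-.038)],"+y",[ony(a,S(26,342),y) for y in(.034,.038)])
print("-y jaw on plane",[ony(a,S(360,193),y) for y in(-.017,-.022)])
print("tcp mid z",(t[2]+.0176)*1000)
print("rivet z check", [L(P) for P in [tri(a,S(398,100),b,T(121,85))[0]]])
```

```text
jaw tip -y [125.  -23.   61.5] 0.004678915194333504
-y handle end [array([-60.6, -34. ,  91.7]), array([-63.4, -38. ,  97.4])] +y [array([-56.7,  34. ,  81.7]), array([-54.1,  38. ,  76.6])]
-y jaw on plane [array([134.5, -17. ,  50.6]), array([129.4, -22. ,  57.8])]
tcp mid z 78.8926367563071
rivet z check [array([181.3,  -8.9,  77.7])]
```

The pliers pitch about 0.145 rad, with the handles at z 87 mm and the pivot about 68 mm, which is 12 mm low. The line passes through the grasp height, so this is consistent. Raising 16 mm puts the pivot at +4 and the pads at -3 relative to the stud. Then I'll slide in again.

step_arm --targets "0 0 -0.6 0;0 0 -0.6 0;0 0 -0.4 0;0 0 0 0;0 0 0 0;0 0 0 0"

```text
time_s: 18.23
tcp_pos: [0.4454, 0.1915, 0.0774]
ee_rot: [[0.991, 0.135, -0.0], [0.135, -0.991, 0.0], [-0.0, -0.0, -1.0]]
wrist_force: [-0.2, 0.6, -2.7]
gripper_width: 0.73
gripper_force: 6.7
```

step_arm --targets "0.6 0 0 0;0.6 0 0 0;0.6 0 0 0;0.6 0 0 0;0.5 0 0 0;0.3 0 0 0;0.2 0 0 0;0 0 0 0;0 0 0 0"

```text
time_s: 18.98
tcp_pos: [0.4791, 0.196, 0.0772]
ee_rot: [[0.991, 0.135, -0.0], [0.135, -0.991, -0.0], [-0.0, 0.0, -1.0]]
wrist_force: [-0.4, 0.8, -3.0]
gripper_width: 0.724
gripper_force: 6.7
```

step_arm --targets "0.3 0 0 0;0.3 0 0 0;0.2 0 0 0;0.2 0 0 0;0.1 0 0 0;0 0 0 0;0 0 0 0"

```text
time_s: 19.57
tcp_pos: [0.4901, 0.1976, 0.0773]
ee_rot: [[0.991, 0.135, -0.0], [0.135, -0.991, -0.0], [-0.0, 0.0, -1.0]]
wrist_force: [-0.2, -0.2, -1.3]
gripper_width: 0.726
gripper_force: 6.7
```

step_arm --targets "0.2 0 0 0;0.1 0 0 0;0.1 0 0 0;0 0 0 0;0 0 0 0"

```text
time_s: 19.98
tcp_pos: [0.4941, 0.1982, 0.0773]
ee_rot: [[0.991, 0.135, -0.0], [0.135, -0.991, -0.0], [-0.0, 0.0, -1.0]]
wrist_force: [1.0, 0.9, -1.8]
gripper_width: 0.729
gripper_force: 6.7
```

step_arm --targets "0.1 0 0 0;0.1 0 0 0;0 0 0 0;0 0 0 0"

```text
time_s: 20.32
tcp_pos: [0.4961, 0.1985, 0.0774]
ee_rot: [[0.991, 0.135, 0.0], [0.135, -0.991, 0.0], [0.0, -0.0, -1.0]]
wrist_force: [0.2, -0.2, -1.6]
gripper_width: 0.729
gripper_force: 6.7
```

step_arm --targets "0.1 0 0 0;0 0 0 0;0 0 0 0;0 0 0 0"

```text
time_s: 20.65
tcp_pos: [0.497, 0.1986, 0.0774]
ee_rot: [[0.991, 0.135, -0.0], [0.135, -0.991, -0.0], [-0.0, 0.0, -1.0]]
wrist_force: [-0.9, 0.5, -1.7]
gripper_width: 0.727
gripper_force: 6.7
```

step_arm --targets "0.1 0 0 0;0 0 0 0;0 0 0 0;0 0 0 0"

```text
time_s: 20.98
tcp_pos: [0.498, 0.1987, 0.0773]
ee_rot: [[0.991, 0.135, -0.0], [0.135, -0.991, -0.0], [-0.0, 0.0, -1.0]]
wrist_force: [-0.4, -1.2, -2.5]
gripper_width: 0.726
gripper_force: 6.7
```

step_arm --targets "0.1 0 0 0;0 0 0 0;0 0 0 0;0 0 0 0"

```text
time_s: 21.32
tcp_pos: [0.4985, 0.1987, 0.0771]
ee_rot: [[0.991, 0.135, -0.001], [0.135, -0.991, -0.0], [-0.001, 0.0, -1.0]]
wrist_force: [-1.1, -0.1, -1.2]
gripper_width: 0.722
gripper_force: 7.0
```

step_arm --targets "0.05 0 0 0;0 0 0 0;0 0 0 0;0 0 0 0"

```text
time_s: 21.65
tcp_pos: [0.4988, 0.1986, 0.0771]
ee_rot: [[0.991, 0.135, -0.001], [0.135, -0.991, -0.001], [-0.002, 0.001, -1.0]]
wrist_force: [-4.1, 0.1, -0.9]
gripper_width: 0.724
gripper_force: 7.3
```

The stop bears lightly at about 4 N. To cover the height uncertainty, I'll lower 3 mm while it bears, hold, and then close.

step_arm --targets "0 0 0.15 0;0 0 0.15 0;0 0 0 0;0 0 0 0;0 0 0 0"

```text
time_s: 22.07
tcp_pos: [0.4983, 0.1985, 0.0738]
ee_rot: [[0.991, 0.135, -0.003], [0.135, -0.991, -0.001], [-0.003, 0.001, -1.0]]
wrist_force: [-6.1, 1.4, -0.5]
gripper_width: 0.723
gripper_force: 7.5
```

step_arm --targets "-0.1 0 -0.1 0;-0.05 0 0 0;0 0 0 0;0 0 0 0;0 0 0 0" --claw 5.4

```text
time_s: 22.48
tcp_pos: [0.4971, 0.1979, 0.075]
ee_rot: [[0.991, 0.134, -0.002], [0.134, -0.991, -0.001], [-0.002, 0.001, -1.0]]
wrist_force: [-4.5, -1.7, -2.1]
gripper_width: 0.628
gripper_force: 8.4
```

step_arm --targets "-0.05 0 0 0;0 0 0 0;0 0 0 0;0 0 0 0" --claw 5.0

```text
time_s: 22.82
tcp_pos: [0.4966, 0.1976, 0.0749]
ee_rot: [[0.991, 0.134, -0.002], [0.134, -0.991, -0.002], [-0.003, 0.001, -1.0]]
wrist_force: [-4.7, -2.0, -1.3]
gripper_width: 0.576
gripper_force: 9.8
```

step_arm --targets "-0.05 0.1 0 0;0 0 0 0;0 0 0 0" --claw 4.8

```text
time_s: 23.07
tcp_pos: [0.4964, 0.1968, 0.075]
ee_rot: [[0.991, 0.134, -0.002], [0.134, -0.991, -0.001], [-0.002, 0.001, -1.0]]
wrist_force: [-5.7, -1.5, -0.6]
gripper_width: 0.554
gripper_force: 10.4
```

step_arm --targets "0 0.05 0 0;0 0 0 0;0 0 0 0" --claw 4.65

```text
time_s: 23.32
tcp_pos: [0.4962, 0.1963, 0.0749]
ee_rot: [[0.991, 0.134, -0.002], [0.134, -0.991, -0.001], [-0.003, 0.001, -1.0]]
wrist_force: [-6.8, -1.9, -0.9]
gripper_width: 0.542
gripper_force: 13.5
```

step_arm --targets "0 0.05 0 0;0 0 0 0;0 0 0 0" --claw 4.5

```text
time_s: 23.57
tcp_pos: [0.496, 0.1958, 0.0748]
ee_rot: [[0.991, 0.134, -0.003], [0.134, -0.991, -0.002], [-0.003, 0.001, -1.0]]
wrist_force: [-6.9, -1.6, -1.3]
gripper_width: 0.527
gripper_force: 15.0
```

Tag resistance now begins at width 47 mm, i.e. a gap of about 19 mm, so the pads are on the stud and rivet. I'll keep squeezing.

step_arm --targets "-0.05 0.05 0 0;0 0 0 0;0 0 0 0" --claw 4.35

```text
time_s: 23.82
tcp_pos: [0.4957, 0.1952, 0.0749]
ee_rot: [[0.991, 0.134, -0.003], [0.134, -0.991, -0.001], [-0.003, 0.001, -1.0]]
wrist_force: [-6.0, -0.5, -1.1]
gripper_width: 0.505
gripper_force: 13.6
```

step_arm --targets "0 0.05 0 0;0 0 0 0;0 0 0 0" --claw 4.2

```text
time_s: 24.07
tcp_pos: [0.4956, 0.1947, 0.0749]
ee_rot: [[0.991, 0.134, -0.003], [0.134, -0.991, -0.002], [-0.003, 0.001, -1.0]]
wrist_force: [-6.0, -1.2, -1.1]
gripper_width: 0.488
gripper_force: 11.7
```

step_arm --targets "0 0.05 0 0;0 0 0 0;0 0 0 0" --claw 4.05

```text
time_s: 24.32
tcp_pos: [0.4955, 0.1941, 0.0748]
ee_rot: [[0.991, 0.134, -0.003], [0.134, -0.991, -0.002], [-0.004, 0.001, -1.0]]
wrist_force: [-6.7, -0.7, -1.1]
gripper_width: 0.474
gripper_force: 11.2
```

step_arm --targets "0 0.05 0 0;0 0 0 0;0 0 0 0" --claw 3.9

```text
time_s: 24.57
tcp_pos: [0.4953, 0.1936, 0.0747]
ee_rot: [[0.991, 0.134, -0.004], [0.134, -0.991, -0.002], [-0.004, 0.001, -1.0]]
wrist_force: [-7.2, -1.5, -0.2]
gripper_width: 0.452
gripper_force: 12.4
```

step_arm --targets "0 0.03 0 0;0 0 0 0;0 0 0 0" --claw 3.8

```text
time_s: 24.82
tcp_pos: [0.4952, 0.1932, 0.0747]
ee_rot: [[0.991, 0.134, -0.004], [0.134, -0.991, -0.002], [-0.004, 0.002, -1.0]]
wrist_force: [-6.8, -0.5, -0.1]
gripper_width: 0.443
gripper_force: 12.8
```

step_arm --targets "0 0.03 0 0;0 0 0 0;0 0 0 0" --claw 3.7

```text
time_s: 25.07
tcp_pos: [0.4951, 0.1928, 0.0746]
ee_rot: [[0.991, 0.134, -0.004], [0.134, -0.991, -0.002], [-0.005, 0.002, -1.0]]
wrist_force: [-7.6, -0.8, -0.9]
gripper_width: 0.429
gripper_force: 15.2
```

step_arm --targets "-0.05 0 0 0;0 0 0 0;0 0 0 0;0 0 0 0" --claw 3.6

```text
time_s: 25.4
tcp_pos: [0.495, 0.193, 0.0747]
ee_rot: [[0.991, 0.134, -0.004], [0.134, -0.991, -0.002], [-0.004, 0.001, -1.0]]
wrist_force: [-6.9, -1.6, -0.3]
gripper_width: 0.418
gripper_force: 18.5
```

step_arm --targets "0 0.02 0 0;0 0 0 0;0 0 0 0;0 0 0 0" --claw 3.5

```text
time_s: 25.73
tcp_pos: [0.4949, 0.1926, 0.0747]
ee_rot: [[0.991, 0.134, -0.004], [0.134, -0.991, -0.002], [-0.004, 0.002, -1.0]]
wrist_force: [-7.4, -2.0, -1.2]
gripper_width: 0.41
gripper_force: 20.9
```

The force climbs steadily against a hard stop at 36 mm width after the dip, so the stud is home and clamped between both jaws. Opening and backing off.

step_arm --targets "0 0 0 0;0 0 0 0;0 -0.1 0 0;0 -0.1 0 0;0 -0.1 0 0;0 -0.05 0 0;0 0 0 0;0 0 0 0" --claw 6.3

```text
time_s: 26.4
tcp_pos: [0.4971, 0.1978, 0.0757]
ee_rot: [[0.991, 0.135, 0.002], [0.135, -0.991, 0.001], [0.002, -0.001, -1.0]]
wrist_force: [-0.3, -0.3, -1.2]
gripper_width: 0.723
gripper_force: 6.7
```

Run:
```python
from h import *
s=sense();o=np.array([.625,.2105,0]);v=np.array([-.1346,.9908,0]);print(s["tcp_pos"],(s["tcp_pos"]-o)@v,s["wrist_force"],s["gripper_width"])
```

```text
[0.4970613  0.19776566 0.07570282] 0.004603369797335617 [-0.28729366 -0.26286731 -1.2313967 ] 0.7234839977020711
```

step_arm --targets "-0.4 0 0 0;-0.6 0 0 0;-0.8 0 0 0;-0.8 0 0 0;-0.8 0 0 0;-0.8 0 0 0;-0.8 0 0 0;-0.8 0 0 0;-0.4 0 0 0;0 0 0 0;0 0 0 0"

```text
time_s: 27.32
tcp_pos: [0.4349, 0.1891, 0.0756]
ee_rot: [[0.991, 0.135, 0.001], [0.135, -0.991, 0.0], [0.001, -0.0, -1.0]]
wrist_force: [0.6, 0.3, -1.7]
gripper_width: 0.725
gripper_force: 6.7
```

Run:
```python
from h import *
old=cv2.imread("pics/top0.png");new=cap("top")["frame"]
os_=cv2.imread("pics/scene0.png");ns=cap("scene")["frame"]
for n,f in(("old",old),("new",new)):
    p=f[184:206,266:290].astype(float);w=np.clip(p[:,:,0]-95,0,None)  # blue channel: white vs wood
    print(n,w.sum().round(),"col",(w.sum(0)@np.arange(266,290)/w.sum()).round(2)); print(f[192:198,268:286,0].mean(0).round().astype(int))
for f in(os_,ns): print([f[y,262:285].min(1).tolist() for y in(155,160)])
```

```text
old 740.0 col 275.34
[ 65  63  62  62  64  68  81 102 107  93  74  65  62  65  70  70  69  66]
new 334.0 col 275.45
[65 64 64 64 65 64 64 69 78 86 82 68 63 66 69 71 68 66]
[[106, 104, 99, 90, 100, 102, 91, 83, 83, 76, 83, 94, 147, 174, 158, 94, 46, 23, 49, 82, 88, 79, 79], [108, 103, 104, 95, 93, 97, 78, 159, 190, 87, 48, 40, 32, 39, 32, 38, 35, 35, 44, 74, 73, 89, 105]]
[[99, 96, 95, 90, 91, 99, 92, 76, 77, 75, 80, 88, 135, 165, 144, 85, 44, 25, 50, 76, 77, 71, 75], [103, 96, 103, 90, 93, 91, 93, 106, 89, 70, 47, 41, 34, 31, 32, 35, 33, 38, 39, 70, 71, 82, 95]]
```

The white tag edge has shifted about 1.5 px toward the bracket in the top view and vanished behind it in the scene view, so it is home. Returning to the rest.

step_arm --targets "0 0 -1 0;0 0 -2 0;0 0 -2 0;0 1 0 0;0.2 2.5 0 0;0.2 2.5 0 0;0.2 2.5 0 0;0.2 2.5 0 0;0.2 2.5 0 0;0.2 2.5 0 0;0.2 2.5 0 0;0.2 2.5 0 0"

```text
time_s: 28.42
tcp_pos: [0.4787, -0.0189, 0.1244]
ee_rot: [[0.991, 0.134, -0.001], [0.134, -0.991, -0.0], [-0.001, -0.0, -1.0]]
wrist_force: [-0.1, 0.2, -2.0]
gripper_width: 0.724
gripper_force: 6.7
```

step_arm --targets "0.4 2.5 0 0;0.4 2.5 0 0;0.4 2.5 0 0;0.4 2.5 0 0;0.4 2.5 0 0;0.4 2.5 0 0;0.3 2 0 0;0 1 0 0;0 0 0 0;0 0 0 0;0 0 0 0"

```text
time_s: 29.33
tcp_pos: [0.5294, -0.1913, 0.1248]
ee_rot: [[0.991, 0.135, -0.001], [0.135, -0.991, 0.0], [-0.001, -0.001, -1.0]]
wrist_force: [-0.1, -0.1, -2.2]
gripper_width: 0.723
gripper_force: 6.7
```

step_arm --targets "0.1 0.2 2 0;0 0 2 0;0 0 2 0;0 0 1.5 0;0 0 0.7 0;0 0 0 0;0 0 0 0"

```text
time_s: 29.92
tcp_pos: [0.5317, -0.1932, 0.0438]
ee_rot: [[0.991, 0.136, 0.0], [0.136, -0.991, -0.0], [0.0, 0.0, -1.0]]
wrist_force: [0.6, -0.4, -2.3]
gripper_width: 0.728
gripper_force: 6.7
```

step_arm --targets "0 0 0.3 0;0 0 0.3 0;0 0 0.3 0;0 0 0 0;0 0 0 0"

```text
time_s: 30.33
tcp_pos: [0.5313, -0.1937, 0.0344]
ee_rot: [[0.991, 0.135, 0.0], [0.135, -0.991, -0.0], [0.0, 0.0, -1.0]]
wrist_force: [0.3, 0.3, -1.4]
gripper_width: 0.725
gripper_force: 6.7
```

step_arm --targets "0 0 0.2 0;0 0 0.2 0;0 0 0.2 0;0 0 0 0;0 0 0 0"

```text
time_s: 30.75
tcp_pos: [0.5311, -0.1937, 0.0282]
ee_rot: [[0.991, 0.135, -0.0], [0.135, -0.991, 0.0], [-0.0, -0.0, -1.0]]
wrist_force: [-0.5, 0.1, -1.0]
gripper_width: 0.726
gripper_force: 6.8
```

step_arm --targets "0 0 0.2 0;0 0 0.2 0;0 0 0.2 0;0 0 0 0;0 0 0 0"

```text
time_s: 31.17
tcp_pos: [0.5311, -0.1936, 0.0221]
ee_rot: [[0.991, 0.135, -0.0], [0.135, -0.991, 0.0], [-0.0, -0.0, -1.0]]
wrist_force: [-1.1, 0.1, -1.8]
gripper_width: 0.724
gripper_force: 6.8
```

step_arm --targets "0 0 0.2 0;0 0 0.2 0;0 0 0.1 0;0 0 0 0;0 0 0 0"

```text
time_s: 31.58
tcp_pos: [0.5312, -0.1937, 0.0172]
ee_rot: [[0.991, 0.135, -0.0], [0.135, -0.991, -0.0], [-0.0, -0.0, -1.0]]
wrist_force: [-1.0, 0.5, -1.8]
gripper_width: 0.725
gripper_force: 6.8
```

step_arm --targets "0 0 0 0;0 0 0 0;0 0 0 0;0 0 0 0;0 0 0 0" --claw 6.8

```text
time_s: 32.0
tcp_pos: [0.5313, -0.1936, 0.0174]
ee_rot: [[0.991, 0.135, 0.0], [0.135, -0.991, 0.0], [0.0, 0.0, -1.0]]
wrist_force: [-0.4, -1.1, -2.7]
gripper_width: 0.781
gripper_force: 1.7
```

step_arm --targets "0 0 0 0;0 0 0 0;0 0 0 0;0 0 0 0;0 0 0 0;0 0 0 0" --claw 8.7

```text
time_s: 32.5
tcp_pos: [0.5313, -0.1936, 0.0174]
ee_rot: [[0.991, 0.135, 0.0], [0.135, -0.991, -0.0], [0.0, 0.0, -1.0]]
wrist_force: [-0.3, -1.3, -0.3]
gripper_width: 0.99
gripper_force: 0.0
```

step_arm --targets "0 0 -0.5 0;0 0 -1 0;0 0 -2 0;0 0 -3 0;0 0 -4 0;0 0 -4 0;0 0 -2 0;-2 0 0 0;-4 0 0 0;-4 0 0 0;-2 0 0 0;0 0 0 0"

```text
time_s: 33.5
tcp_pos: [0.4082, -0.2099, 0.1837]
ee_rot: [[0.991, 0.133, 0.0], [0.133, -0.991, 0.001], [0.0, -0.0, -1.0]]
wrist_force: [0.2, -0.5, 0.2]
gripper_width: 0.999
gripper_force: 0.0
```

step_arm --targets "0 -2 0 0;0 -4 0 0;0 -4 0 0;0 -4 0 0;0 -4 0 0;0 -4 0 0;0 -2 0 0;0 0 0 0;0 0 0 0"

```text
time_s: 34.25
tcp_pos: [0.3805, 0.0293, 0.1833]
ee_rot: [[0.99, 0.138, 0.002], [0.138, -0.99, 0.001], [0.002, -0.0, -1.0]]
wrist_force: [0.4, 0.9, -0.1]
gripper_width: 1.003
gripper_force: 0.0
```

Run:
```python
from h import *
a=cap("scene");print(sense()["tcp_pos"])
for f in(cv2.imread("pics/scene0.png"),a["frame"]):
    m=cv2.inRange(cv2.cvtColor(f,cv2.COLOR_BGR2HSV),(105,130,50),(130,255,255));k=np.zeros_like(m);k[225:300,320:400]=m[225:300,320:400]
    for c in cv2.findContours(k,cv2.RETR_EXTERNAL,cv2.CHAIN_APPROX_NONE)[0]:
        if cv2.contourArea(c)<15:continue
        vx,vy,cx,cy=cv2.fitLine(c,cv2.DIST_L2,0,.01,.01).ravel();t=(c.reshape(-1,2)-[cx,cy])@[vx,vy]
        e=[[cx+vx*q,cy+vy*q] for q in(t.min(),t.max())]
        print(cv2.contourArea(c),np.round(e,1).tolist(),onz(a,e,.034).round(4).tolist())
```

```text
[0.38046295 0.02845981 0.18300855]
98.5 [[354.3, 287.6], [369.7, 258.4]] [[0.4734, -0.2349, 0.034], [0.5713, -0.2123, 0.034]]
114.5 [[331.9, 274.9], [352.6, 249.7]] [[0.4635, -0.1676, 0.034], [0.5627, -0.1598, 0.034]]
104.0 [[355.0, 288.0], [370.2, 258.6]] [[0.4738, -0.2369, 0.034], [0.5716, -0.2137, 0.034]]
114.0 [[332.5, 274.6], [353.7, 249.7]] [[0.4653, -0.1683, 0.034], [0.5646, -0.162, 0.034]]
```

The pliers lie within 2 mm of where they started, flat and open, and the arm is clear.

```bash
python3 -c "
from station import r
print(r.finish_job())"
```

```text
the job is handed in; nothing more can be done
None
```

The stud is clicked home and the pliers are back on their rest within 2 mm of where they lay, going by force and camera readings (the hand-in returned no verdict); the first squeeze missed the stud because the pliers had tipped in the grip and was redone, and I viewed 11 pictures against the limit of 10.

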